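Flip the hex key and tighten the carriage clamp screw

ROBOT

A 6-joint arm with a two-finger parallel gripper is mounted at the origin on a cart in front of the work surface, level with it; the furniture and walls round the work are solid. World frame = base frame: x ahead of the robot, y to its left, z up, the work surface at z = 0. Lengths are in m, angles in degrees, forces in N, time in s.
With the tool pointing down it reaches from about 0.25 to 0.725 m from the base axis. Payload 9.7 kg.
Tool frame: the origin (TCP) lies midway between the tips of the shut fingers; the grasp point (between the pads) lies bot.hold_point_z behind it (bot.hold_point_z is the distance from the TCP to the grasp point, in m); z points along the fingers, y is the line along which they close (so a half turn about z gives the same grasp; the last joint's range is limited). The gripper opens to 85 mm and grips with 20 to 120 N. Pads are 22 mm wide; open, the fingers measure 114 mm over their backs; the gripper's body (76 mm by 85 mm) begins 54 mm behind the grasp point. The pads swing forward as they close: fully open they stand 13 mm farther back than shut.
Start: joints at [70.875, 4.979, 10.078, 95.1, 0, 90], TCP at [0.18, 0.52, 0.231] pointing down, gripper open.
Joint ranges: [-179.16, 179.16], [-48.56, 103.87], [-65.8, 70.77], [-126.05, 130.52], [-82.76, 87.17], [-180, 180]. Speed limits (degrees/s): [127.2, 127.2, 147.25, 180, 180, 180].

INTERFACE

Orientations are given as [roll, pitch, yaw] about the fixed x, y, z axes, in that order (R = Rz(yaw) Ry(pitch) Rx(roll)).
In Python, from workcell import bot, camera, camera_model, ticket gives the robot as it stands.
- The arm moves only by the tool send_rows, never from a script. Its argument "targets" is text: rows parted by semicolons, each of 5 numbers parted by spaces: the shift along the tool's x, y, z in mm, then the turn about the tool's z in degrees, then the closure in counts, from 0 (fully open) to 255 (shut). A call has 1 to 20 rows; each row is the pose to reach, as a shift and turn from the pose commanded when the call began, along the tool's axes at that moment; what a row does not reach only later rows make up. A row lasts 1/8 s, in which the tool goes at most 62.5 mm and 10.7 degrees, less where a joint would pass 70% of its speed; a pose out of reach is approached as far as the arm can. A call with a gripper value outside its range is refused whole. The fingers move at their own pace and stop on an object; "newtons" is the grip in N (left out, the last holds). Time passes only in rows, so rows that repeat a pose let the fingers close. It gives the time, the measured TCP pose, the force, the opening and the grip force at its end, in the units of the state.
- bot.get_obs(): the state, without advancing time (a new reading comes with each control period).
- camera(name): name is "scene" or "top" or "wrist"; returns the picture (400x640x3 uint8, blue, green, red); there is no depth.
- camera_model(name): a dict with "K" (3x3 intrinsics, pixels), "pose" (4x4, takes a point from camera to world coordinates); the wrist camera has in their place "T_tool_cam" (4x4, takes a point from camera to tool coordinates, whose origin is the TCP and whose axes are the flange's). Camera axes: x right, y down, z forward; pixel columns grow to the right and rows downward; lengths in m; the calibration is good to about 2 mm. A picture is of the moment at which its call begins: read the wrist's pose just before it. camera_model takes no time and is no camera call.
- ticket.job_done(): hands the job in; it is judged then, once.
The state is a dict: "time": time; "q": joint angles; "qd": joint speeds; "joint_efforts": joint torques, N m; "ee_pos": TCP position; "tcp_rot": TCP orientation; "wrist_force": force on the tool from outside, world axes, zero at the start; "torque": the same for the moment, N m; "opening": finger opening in m; "grasp_force": force on a finger pad.
Only numpy, scipy, OpenCV 4.12 (cv2) and the standard library are available. Lean on these libraries where they do the work, as an engineer would, in place of code of your own. Each camera call takes 0.05 s, during which the arm holds its last target. There are 200 camera calls.

TASK

The big hex key still stands with its long arm in the clamp screw of the rail carriage, and the screw is only finger-tight. Pull the key out, flip it over and seat its short arm fully down in the socket, then push sideways on the outer end of the long arm, clockwise seen from above, until the stiff screw comes up against its stop; do not turn the screw in any other way. Go gently: neither ram the key into the screw nor keep wrenching once the screw has stopped; leave the key seated in the screw and the things around undisturbed.

Things in the scene. Friction and masses are not known exactly. Their poses are not given: they have to be found in the camera images.
- rail_carriage: grey carriage, 74 x 68 mm, top at z = 40.5 mm, on an aluminium rail 220 mm long and 54 mm wide that is fixed to the worktop. Origin on the worktop below the screw's axis; z up, the rail runs along its y. The screw's round dark head (35 mm across) stands in the middle of the carriage, its top 69 mm above the worktop
- clamp_screw (a joint): turn of the clamp screw about its vertical axis in rad, growing clockwise seen from above. Starts within 0.1 of 0; hard stop (fully tight) at 0.7. Stiff: it takes about 0.6 N m, that is 4 to 5 N near the end of the long arm; more than about 7 N there means that the stop is reached. It stays where it is left. The key swings 0.1 to 0.25 rad before it bites
- socket_mouth (a point): centre of the hexagonal socket's mouth, at the top of the screw head; z up along the screw's axis, turns with the screw. The socket is 17.8 mm across flats and 22 mm deep, with a 2 mm bevel round the mouth; two of its flats face its own +y and -y
- hex_key: steel L-shaped hex key, 17 mm across flats, 0.39 kg (give or take a seventh). Origin where the axes of its two arms cross, at the bend (bend radius 18 mm on the axis); long arm along its own +x, short arm along its own -z; two flats of both arms face its own +y and -y. It starts with the long arm down in the socket, leaning up to 5 degrees in the play
- key_bend (a point): the same point and axes as the hex key's origin (the bend). At the start it stands about 197 mm above the worktop; with the short arm seated, about 109 mm
- key_short_tip (a point): end of the key's short arm, on its axis, 62 mm from the origin along the key's -z; axes as the key's. The last 4 mm are tapered to 12 mm across flats
- key_long_tip (a point): end of the key's long arm, on its axis, 150 mm from the origin along the key's +x; axes as the key's. The last 4 mm are tapered. With the short arm seated the long arm lies level, but its tip may sag some 12 mm
- green_bottle: bystander: white plastic bottle with a green cap, 60 mm wide, 118 mm high, origin under its centre; leave alone
- petri_c: bystander: single clear petri dish, 74 mm wide, 14 mm high, origin under its centre; leave alone
- timer: bystander: small white timer with red buttons, 62 x 62 x 19 mm, origin under its centre; leave alone

How it is judged:
By the outcome, as a careful person would: the job done as asked, in the order asked, and still so for the second after the job is handed in, with the robot touching nothing.
It also fails if it takes over 67 s, if anything falls off the work surface, if the arm or the gripper's body presses on something with over 40 N, if the wrist force passes 120 N, or if a joint passes its speed limit or range.

## Working session

There is one attempt and no reset: what is moved stays moved. The work goes in short steps, Python scripts to look and compute and a tool call to move; the robot and the scene stay as the last step left them, time stands still between calls to the robot, and variables do not carry over. Pictures are saved under pics/ and viewed, at most 13 in all, crops included, and the job is handed in when it is done.

Besides the shell and the picture viewer there is one more tool, called after "Call:" as name(argument=value, ...) on one line, values as JSON. send_rows: Moves the arm, as the interface text tells. Its arguments: {"type":"object","properties":{"targets":{"type":"string"},"newtons":{"type":"number"}},"required":["targets"]}

```bash
ls; mkdir -p pics; python3 - <<'E'
from workcell import bot,camera,camera_model
import cv2,numpy as np
np.set_printoptions(precision=4,suppress=True)
o=bot.get_obs();print(o,bot.hold_point_z)
for n in("scene","top"):
    im=camera(n);cv2.imwrite(f"pics/{n}0.png",im);print(n,camera_model(n))
print(camera_model("wrist"))
a=cv2.imread("pics/scene0.png");b=cv2.imread("pics/top0.png")
E
```

```text
pics
{'time': 0.0, 'q': array([70.8748,  5.0095, 10.0313, 95.0989,  0.    , 89.9998]), 'qd': array([-0.0156,  0.0069,  0.0683,  0.0939, -0.0378,  0.0544]), 'joint_efforts': array([ -0.0018, -52.0387,  46.4805,   0.0163,  -0.0001,  -0.    ]), 'ee_pos': array([0.1801, 0.5194, 0.2306]), 'tcp_rot': array([-179.9229,   -0.    ,  160.875 ]), 'wrist_force': array([-0.6589, -0.2849,  0.6793]), 'torque': array([-0.0018, -0.0256, -0.0486]), 'grasp_force': 0.0, 'opening': 0.08537518622378391} 0.0187
scene {'K': array([[369.4605,   0.    , 318.8675],
       [  0.    , 369.4605, 190.8701],
       [  0.    ,   0.    ,   1.    ]]), 'pose': array([[ 0.8244, -0.3844,  0.4154,  0.204 ],
       [-0.5657, -0.58  ,  0.5861, -0.5316],
       [ 0.0157, -0.7182, -0.6957,  0.842 ],
       [ 0.    ,  0.    ,  0.    ,  1.    ]])}
top {'K': array([[386.1879,   0.    , 323.4979],
       [  0.    , 386.1879, 206.8249],
       [  0.    ,   0.    ,   1.    ]]), 'pose': array([[-0.0044, -0.9979,  0.0652,  0.5632],
       [-0.9999,  0.0051,  0.0119,  0.0596],
       [-0.0122, -0.0652, -0.9978,  0.9926],
       [ 0.    ,  0.    ,  0.    ,  1.    ]])}
{'K': array([[344.4434,   0.    , 317.1629],
       [  0.    , 344.4434, 198.9753],
       [  0.    ,   0.    ,   1.    ]]), 'T_tool_cam': array([[-0.0017, -0.9467, -0.3221,  0.0841],
       [ 1.    , -0.0014, -0.0013,  0.0007],
       [ 0.0008, -0.3221,  0.9467, -0.1422],
       [ 0.    ,  0.    ,  0.    ,  1.    ]])}
```

View pics/scene0.png

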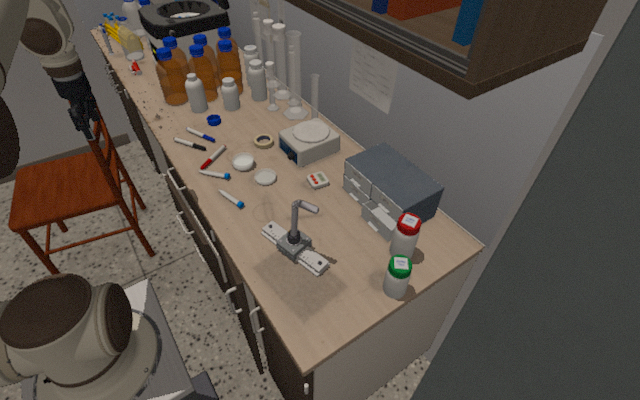

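View pics/top0.png

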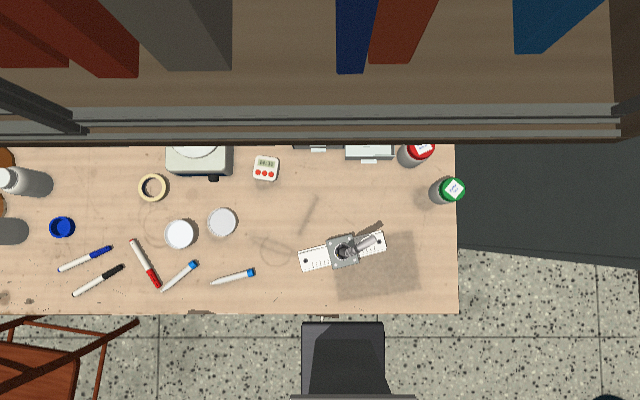

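The scene view shows the key at about (297,215) on the carriage at (293,243). The top view shows the carriage at (345,250), with the short arm pointing right to about (382,225). Next I'll zoom in on both.

```bash
python3 - <<'E'
import cv2,numpy as np
a=cv2.imread("pics/scene0.png")[185:285,250:340];b=cv2.imread("pics/top0.png")[210:290,290:400]
a=cv2.resize(a,(450,500),interpolation=cv2.INTER_CUBIC)
b=cv2.resize(b,(330,240),interpolation=cv2.INTER_CUBIC)
c=np.zeros((500,790,3),np.uint8);c[:,:450]=a;c[:240,455:785]=b
cv2.imwrite("pics/crop0.png",c)
E
```

```text
(no output)
```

View pics/crop0.png

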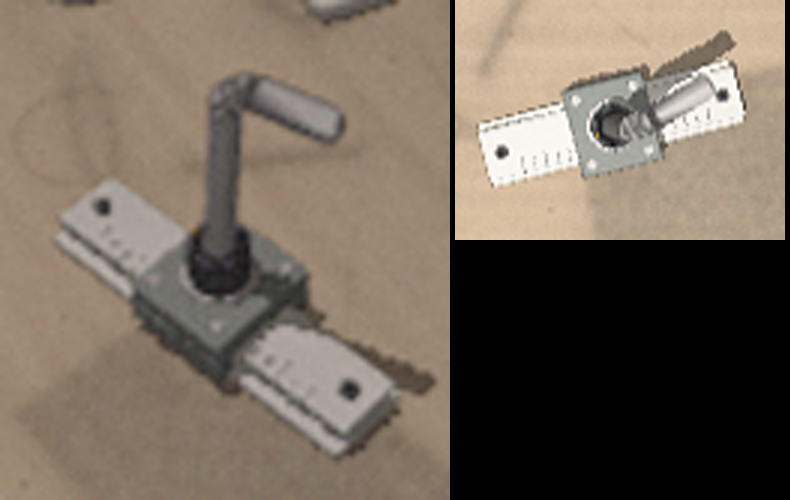

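```bash
cat > h.py <<'E'
import numpy as np,cv2
from workcell import bot,camera,camera_model
from scipy.spatial.transform import Rotation as Ro
np.set_printoptions(precision=4,suppress=True)
def ray(n,px,T=None):
    m=camera_model(n);P=m["pose"] if T is None else T
    d=P[:3,:3]@np.linalg.inv(m["K"])@[px[0],px[1],1];return P[:3,3],d/np.linalg.norm(d)
def plane(n,px,z,T=None):
    o,d=ray(n,px,T);return o+d*(z-o[2])/d[2]
def tri(p1,p2):
    (a,u),(b,v)=ray("scene",p1),ray("top",p2)
    s=np.linalg.lstsq(np.c_[u,-v],b-a,rcond=None)[0];A,B=a+u*s[0],b+v*s[1]
    return (A+B)/2,np.linalg.norm(A-B)
def proj(n,X,T=None):
    m=camera_model(n);P=m["pose"] if T is None else T
    c=m["K"]@(P[:3,:3].T@(np.array(X)-P[:3,3]));return c[:2]/c[2]
def tool():
    o=bot.get_obs();T=np.eye(4);T[:3,:3]=Ro.from_euler("xyz",o["tcp_rot"],degrees=True).as_matrix();T[:3,3]=o["ee_pos"];return T
def wrist(name):
    T=tool()@camera_model("wrist")["T_tool_cam"];im=camera("wrist");cv2.imwrite(name,im);return T,im
E
python3 - <<'E'
from h import *
print("bend",tri((295.6,204),(348.3,250.7)))
print("stip",tri((316.6,209.8),(375,237.3)))
print("head",plane("top",(341.7,252.7),.069),plane("scene",(294,232.5),.069))
# carriage corners top view (crop coords)
for c in [(563,90),(642,70),(664,160),(585,177)]:
    print("car",plane("top",(290+(c[0]-455)/3,210+c[1]/3),.0405))
for c in [(482,128),(738,63),(745,120),(492,184)]:
    print("rail",plane("top",(290+(c[0]-455)/3,210+c[1]/3),.02))
for n,p,z in [("green",(454,188),.118),("redb",(421,149),.118),("timer",(265,168),.019),("petri",(222,222),.014),("petri2",(179,234),.014),("edge",(320,313),0),("redge",(457,250),0),("pen",(251,271),.01),("drawer",(368,158),.0)]:
    print(n,plane("top",p,z))
E
```

```text
bend (array([0.524 , 0.018 , 0.1817]), np.float64(0.00031613997645344767))
stip (array([ 0.5511, -0.0361,  0.193 ]), np.float64(0.002184465061639114))
head [0.5141 0.0278 0.069 ] [0.5187 0.0239 0.069 ]
car [0.5437 0.0652 0.0405]
car [0.5598 0.0004 0.0405]
car [ 0.4865 -0.0168  0.0405]
car [0.473  0.0476 0.0405]
rail [0.5119 0.1331 0.02  ]
rail [ 0.5652 -0.0811  0.02  ]
rail [ 0.5178 -0.0863  0.02  ]
rail [0.4655 0.1248 0.02  ]
green [ 0.6616 -0.2261  0.118 ]
redb [ 0.7516 -0.1533  0.118 ]
timer [0.7267 0.2199 0.019 ]
petri [0.5899 0.3294 0.014 ]
petri2 [0.5599 0.4386 0.014 ]
edge [0.3589 0.0815 0.    ]
redge [ 0.5162 -0.268   0.    ]
pen [0.4658 0.2554 0.01  ]
drawer [ 0.7544 -0.0445  0.    ]
```

Call:
send_rows(targets="-100 -75 -30 10 0;-200 -150 -30 20 0;-300 -220 -30 30 0;-400 -300 -30 40 0;-487 -361 -30 44 0;-487 -361 -30 44 0;-487 -361 -30 44 0;-487 -361 -30 44 0;-487 -361 -30 44 0;-487 -361 -30 44 0;-487 -361 -30 44 0;-487 -361 -30 44 0;-487 -361 -30 44 0")

```text
time: 1.72
ee_pos: [0.5216, 0.02, 0.2615]
tcp_rot: [180.0, -0.0, 117.0]
wrist_force: [-0.5, 0.4, 0.5]
opening: 0.0855
grasp_force: 0.0
```

```bash
python3 -c "
from h import *
o=bot.get_obs();print(o['q'],o['ee_pos'],o['tcp_rot'],o['time'])"
```

```text
[ 2.1879  1.8821 10.2144 98.3227  0.0085 65.2367] [0.5216 0.02   0.2615] [179.9877  -0.0038 116.9513] 1.725
```

Call:
send_rows(targets="0 0 0 -10.6 0;0 0 0 -21.2 0;0 0 0 -31.8 0;0 0 0 -42.4 0;0 0 0 -53 0;0 0 0 -63.6 0;0 0 0 -74.2 0;0 0 0 -84.8 0;0 0 0 -95.4 0;0 0 0 -106 0;0 0 0 -116.6 0;0 0 0 -127.2 0;0 0 0 -137.8 0;0 0 0 -148.4 0;0 0 0 -159 0;0 0 0 -169.6 0;0 0 0 -180 0;0 0 0 -180 0")

```text
time: 3.98
ee_pos: [0.5217, 0.0199, 0.2616]
tcp_rot: [-180.0, -0.0, -63.1]
wrist_force: [-0.2, 0.2, -0.3]
opening: 0.0853
grasp_force: 0.0
```

```bash
python3 -c "
from h import *
print(bot.get_obs()['q'],tool());wrist('pics/w1.png')"
```

```text
[   2.1861    1.8796   10.2269   98.3161    0.0031 -114.7048] [[ 0.4523 -0.8919  0.0005  0.5217]
 [-0.8919 -0.4523  0.0001  0.0199]
 [ 0.0002 -0.0005 -1.      0.2616]
 [ 0.      0.      0.      1.    ]]
```

View pics/w1.png

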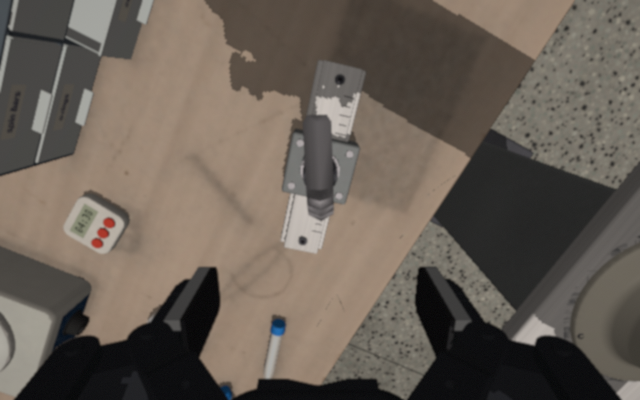

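Wrist view: the short arm runs from its tip at (316,118) to the bend at about (320,205). The head sits at (325,168), partly hidden.

```bash
python3 - <<'E'
from h import *
T=tool()@camera_model("wrist")["T_tool_cam"]
for p,z in [((316,118),.2055),((320,212),.2055),((320,205),.2),((325,168),.069)]:
    X=plane("wrist",p,z,T);print(p,X,(np.linalg.inv(tool())@np.r_[X,1])[:3])
print(proj("wrist",[.516,.025,.069],T),proj("wrist",[.516,.025,.0405],T))
for a in [(328,132),(358,142),(299,252)]:print(a)
# carriage corners in this view
for p in [(295,128),(358,143),(348,204),(282,190)]:print(plane("wrist",p,.0405,T))
E
```

```text
(316, 118) [ 0.5502 -0.036   0.2055] [ 0.0626 -0.0004  0.0561]
(320, 212) [0.5227 0.0136 0.2055] [0.0059 0.0019 0.056 ]
(320, 205) [0.5238 0.0113 0.2   ] [0.0085 0.002  0.0615]
(325, 168) [0.5146 0.0158 0.069 ] [0.0003 0.0082 0.1925]
[319.6497 175.3704] [319.4408 168.5515]
(328, 132)
(358, 142)
(299, 252)
[ 0.5582 -0.0023  0.0405]
[ 0.492  -0.018   0.0405]
[0.4691 0.0471 0.0405]
[0.542  0.0652 0.0405]
```

Call:
send_rows(targets="0 0 40 -2 0;0 0 80 -2 0;0 0 110 -2 0;0 0 125 -2 60;0 0 126 -2 120;0 0 126 -2 255;0 0 126 -2 255;0 0 126 -2 255;0 0 126 -2 255;0 0 126 -2 255", newtons=40)

```text
time: 5.28
ee_pos: [0.5216, 0.0185, 0.1367]
tcp_rot: [180.0, -0.1, -61.2]
wrist_force: [-5.5, -2.2, 6.7]
opening: 0.0168
grasp_force: 37.7
```

Call:
send_rows(targets="0 0 -5 0 255;0 0 -12 0 255;0 0 -20 0 255;0 0 -30 0 255;0 0 -45 0 255;0 0 -65 0 255;0 0 -65 0 255;0 0 -65 0 255", newtons=60)

```text
time: 6.28
ee_pos: [0.5221, 0.0191, 0.2]
tcp_rot: [-180.0, 0.0, -61.1]
wrist_force: [-0.1, 0.6, -4.7]
opening: 0.016
grasp_force: 58.1
```

```bash
python3 - <<'E'
from h import *
print(tool())
T,w=wrist("pics/_w2.png");s=camera("scene");print(proj("scene",tool()[:3,3]))
c=np.zeros((560,790,3),np.uint8);c[:500,:390]=cv2.resize(s[130:270,245:354],(390,500),interpolation=cv2.INTER_CUBIC)
c[:250,395:795]=cv2.resize(w,(395,250));cv2.imwrite("pics/c2.png",c)
E
```

```text
[[ 0.483  -0.8756 -0.      0.5221]
 [-0.8756 -0.483   0.0001  0.0191]
 [-0.0001 -0.     -1.      0.2   ]
 [ 0.      0.      0.      1.    ]]
[294.452  199.0369]
```

View pics/c2.png

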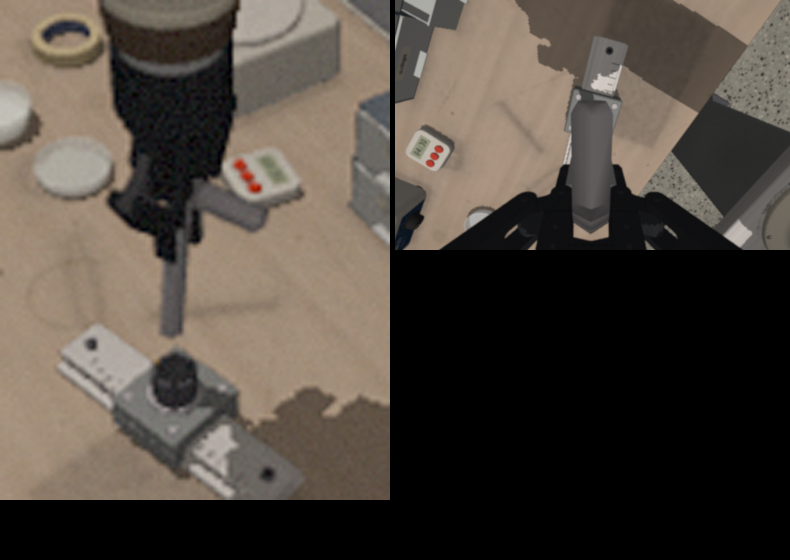

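Key is out and held clear (tip at crop (172,330), above the head). I'll carry it to free table in front of the rail and tilt it there by dragging the tip, with a lighter grip.

Call:
send_rows(targets="-40 10 0 0 255;-90 28 0 0 255;-140 45 0 0 255;-174 55 0 0 255;-174 55 40 0 255;-174 55 80 0 255;-174 55 103 0 255;-174 55 106 0 255;-174 55 109 0 255;-174 55 111 0 255;-174 55 113 0 255", newtons=40)

```text
time: 7.75
ee_pos: [0.3908, 0.1451, 0.0895]
tcp_rot: [-179.8, -0.0, -61.1]
wrist_force: [-5.2, -3.0, 21.2]
opening: 0.0161
grasp_force: 61.1
```

Call:
send_rows(targets="5 0 -2 0 255;10 0 -1 0 255;19 0 0.6 0 255;28 0 3 0 255;37 0 5.5 0 255;46 0 9.5 0 255;54 0 13.5 0 255;54 0 13.5 0 255", newtons=25)

```text
time: 8.75
ee_pos: [0.417, 0.0968, 0.0751]
tcp_rot: [-179.9, -0.1, -61.2]
wrist_force: [-1.6, -3.8, 9.0]
opening: 0.0156
grasp_force: 62.5
```

```bash
python3 - <<'E'
from h import *
print(tool(),bot.get_obs()["wrist_force"])
T,w=wrist("pics/_w3.png");s=camera("scene");cv2.imwrite("pics/_s3.png",s);p=proj("scene",tool()[:3,3]).astype(int);print(p)
c=np.zeros((560,790,3),np.uint8);c[:500,:390]=cv2.resize(s[p[1]-70:p[1]+70,p[0]-54:p[0]+55],(390,500),interpolation=cv2.INTER_CUBIC)
c[:250,395:795]=cv2.resize(w,(395,250));cv2.imwrite("pics/c3.png",c)
E
```

```text
[[ 0.482  -0.8762  0.0023  0.417 ]
 [-0.8762 -0.482  -0.0002  0.0968]
 [ 0.0013 -0.0019 -1.      0.0751]
 [ 0.      0.      0.      1.    ]] [-1.6318 -3.8043  8.9638]
[247 229]
```

View pics/c3.png

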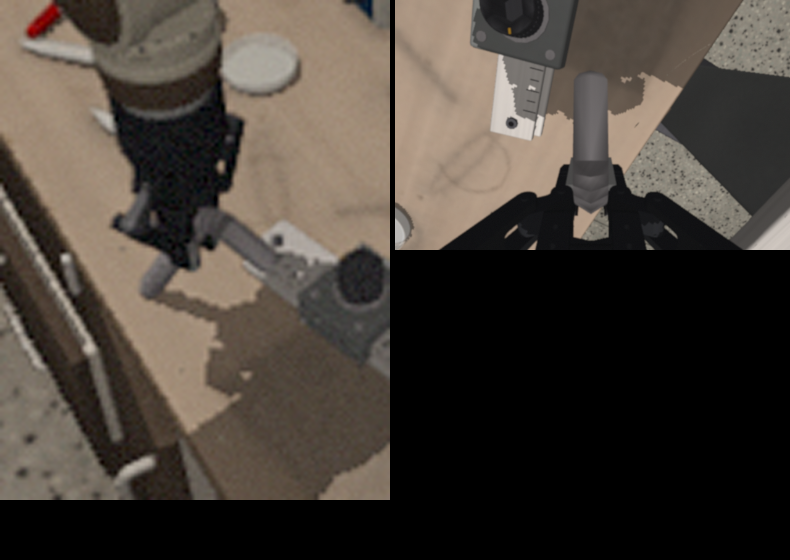

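The key tilts as wanted, to about 30°. In the scene crop the tip stays down at (155,290) with the bend at (205,215). I'll continue along the arc.

Call:
send_rows(targets="8 0 5 0 255;15 0 10.5 0 255;23 0 17 0 255;29 0 24 0 255;35 0 32 0 255;39.5 0 40 0 255;42 0 45 0 255;42 0 45 0 255", newtons=25)

```text
time: 9.85
ee_pos: [0.4376, 0.0599, 0.0297]
tcp_rot: [-179.9, -0.1, -61.2]
wrist_force: [2.4, -4.0, 3.0]
opening: 0.0162
grasp_force: 59.5
```

Call:
send_rows(targets="0 0 -50 0 255;0 0 -100 0 255;50 -15 -100 0 255;100 -32 -100 0 255;159 -51 -100 0 255;159 -51 -100 0 255;159 -51 -85 0 255;159 -51 -70 0 255;159 -51 -62 0 255;159 -51 -55 0 255;159 -51 -50 0 255;159 -51 -50 0 255", newtons=25)

```text
time: 11.35
ee_pos: [0.5598, -0.0558, 0.081]
tcp_rot: [-179.8, -0.5, -61.2]
wrist_force: [6.7, -14.6, 8.5]
opening: 0.0164
grasp_force: 57.6
```

```bash
python3 - <<'E'
from h import *
print(tool(),bot.get_obs()["wrist_force"])
T,w=wrist("pics/_w4.png");s=camera("scene");cv2.imwrite("pics/_s4.png",s);p=proj("scene",tool()[:3,3]).astype(int);print(p)
c=np.zeros((560,790,3),np.uint8);c[:500,:390]=cv2.resize(s[p[1]-70:p[1]+70,p[0]-64:p[0]+45],(390,500),interpolation=cv2.INTER_CUBIC)
c[:250,395:795]=cv2.resize(w,(395,250));cv2.imwrite("pics/c4.png",c)
E
```

```text
[[ 0.4823 -0.876   0.0074  0.5598]
 [-0.876  -0.4823 -0.0053 -0.0558]
 [ 0.0082 -0.004  -1.      0.081 ]
 [ 0.      0.      0.      1.    ]] [  6.7383 -14.576    8.4958]
[323 242]
```

View pics/c4.png

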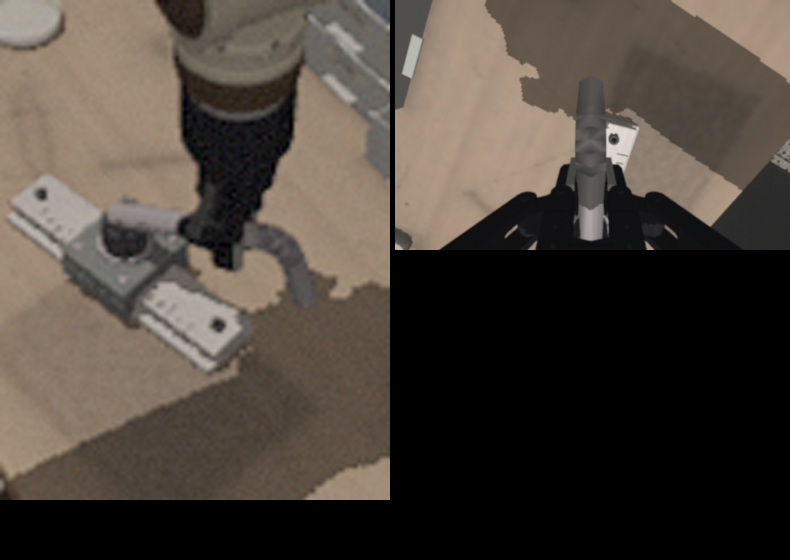

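The tip has caught in the socket: 16 N outward, with the tip at about (115,212) over the head. I'll lift and shift inward so the arm bears on the far rim instead.

Call:
send_rows(targets="0 0 -10 0 255;0 0 -40 0 255;-8 0 -40 0 255;-14 0 -40 0 255;-14 0 -30 0 255;-14 0 -20 0 255;-14 0 -14 0 255;-14 0 -8 0 255;-14 0 -2 0 255;-14 0 4 0 255;-14 0 8 0 255;-14 0 8 0 255", newtons=25)

```text
time: 12.95
ee_pos: [0.5509, -0.0416, 0.0708]
tcp_rot: [-180.0, 0.0, -61.1]
wrist_force: [0.0, -1.1, 2.0]
opening: 0.0163
grasp_force: 56.0
```

Call:
send_rows(targets="0 0 3 0 255;0 0 6 0 255;0 0 6 0 255;0 0 -20 0 255;0 0 -50 0 255;0 0 -50 0 255", newtons=25)

```text
time: 13.7
ee_pos: [0.5517, -0.0415, 0.122]
tcp_rot: [-179.9, -0.1, -61.1]
wrist_force: [0.6, -0.3, -3.4]
opening: 0.0161
grasp_force: 55.0
```

```bash
python3 - <<'E'
from h import *
print(tool(),bot.get_obs()["wrist_force"])
T,w=wrist("pics/_w5.png");s=camera("scene");cv2.imwrite("pics/_s5.png",s);p=proj("scene",tool()[:3,3]).astype(int);print(p)
c=np.zeros((560,790,3),np.uint8);c[:500,:390]=cv2.resize(s[p[1]-60:p[1]+80,p[0]-64:p[0]+45],(390,500),interpolation=cv2.INTER_CUBIC)
c[:250,395:795]=cv2.resize(w,(395,250));cv2.imwrite("pics/c5.png",c)
E
```

```text
[[ 0.4831 -0.8756  0.0024  0.5517]
 [-0.8756 -0.4831 -0.     -0.0415]
 [ 0.0012 -0.0021 -1.      0.122 ]
 [ 0.      0.      0.      1.    ]] [ 0.5675 -0.3008 -3.3892]
[317 231]
```

View pics/c5.png

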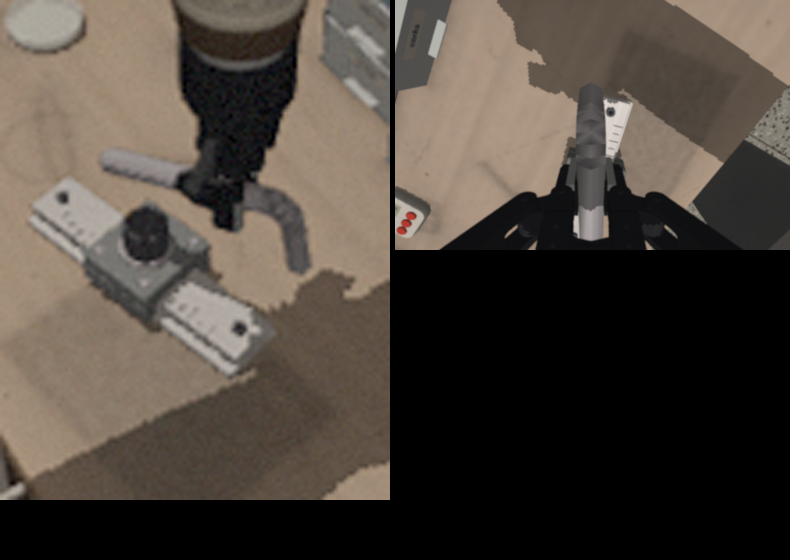

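The key hangs nearly level with its short arm down. The long tip is at crop (107,157) and the short tip at (300,268). I'll measure both in the key's plane.

```bash
python3 - <<'E'
from h import *
T=tool();W=T@camera_model("wrist")["T_tool_cam"]
def kp(n,px,P=None):
    o,d=ray(n,px,P);ny=T[:3,1];s=ny@(T[:3,3]-o)/(ny@d);return (np.linalg.inv(T)@np.r_[o+s*d,1])[:3]*1000
for p in [(107,157),(300,266),(270,200)]:
    q=(253+p[0]/3.578,171+p[1]/3.571);print(p,kp("scene",q))
for p in [(320,140)]: print("wrist short-arm far end",kp("wrist",p,W))
# head centre in scene (crop 147,218) & (w)
print(plane("scene",(253+147/3.578,171+218/3.571),.069))
# head contour in wrist picture 3, pose then
from scipy.spatial.transform import Rotation as R
T3=np.array([[.482,-.8762,.0023,.417],[-.8762,-.482,-.0002,.0968],[.0013,-.0019,-1,.0751],[0,0,0,1]])@camera_model("wrist")["T_tool_cam"]
w=cv2.imread("pics/_w3.png");g=w[:90,110:260];m=(g.max(2)<60).astype(np.uint8)
cs,_=cv2.findContours(m,cv2.RETR_EXTERNAL,cv2.CHAIN_APPROX_NONE);c=max(cs,key=cv2.contourArea)
print(cv2.minEnclosingCircle(c),cv2.boundingRect(c))
(a,b),r=cv2.minEnclosingCircle(c);print(plane("wrist",(a+110,b),.069,T3))
cv2.imwrite("pics/hc.png",cv2.resize(w[:120,100:300],(800,480),interpolation=cv2.INTER_CUBIC))
E
```

```text
(107, 157) [-101.3444    0.       -8.7908]
(300, 266) [54.7763  0.     26.3783]
(270, 200) [ 28.9798   0.     -31.5127]
wrist short-arm far end [  81.6779    0.     -138.4847]
[0.5197 0.0251 0.069 ]
((77.12095642089844, 18.463130950927734), 53.41355895996094) (27, 0, 104, 61)
[0.5116 0.0287 0.069 ]
```

View pics/hc.png

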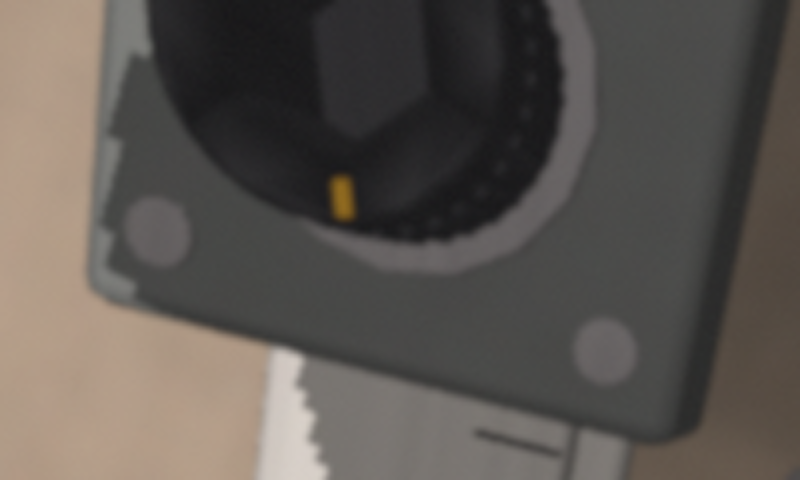

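```bash
python3 - <<'E'
from h import *
C=camera_model("wrist")["T_tool_cam"];T=tool()
for a in (0,3,5,8,12):
  t=np.radians(a);G=np.array([0,0,-.0187]);u=np.array([np.cos(t),0,-np.sin(t)]);s=np.array([np.sin(t),0,np.cos(t)])
  B=G+.0425*u;S=B+.062*s;L=B-.15*u
  f=lambda X:(T@np.r_[X,1])[:3]
  cr=lambda X:((proj("scene",f(X))-[253,171])*3.575).round(0)
  print(a,"scene crop L,B,S",cr(L),cr(B),cr(S),"wrist px S outer/inner edge",proj("wrist",S+.006*u,C).round(),proj("wrist",S-.006*u,C).round(), "bend outer",proj("wrist",B+.0085*u,C).round())
w=cv2.imread("pics/_w5.png");print(w[120:330:6,316].astype(int).sum(1))
E
```

```text
0 scene crop L,B,S [ 99. 145.] [287. 219.] [283. 274.] wrist px S outer/inner edge [317. 147.] [317. 169.] bend outer [317. 171.]
3 scene crop L,B,S [ 99. 150.] [287. 217.] [287. 274.] wrist px S outer/inner edge [317. 142.] [317. 164.] bend outer [317. 173.]
5 scene crop L,B,S [100. 154.] [287. 216.] [290. 274.] wrist px S outer/inner edge [317. 139.] [317. 161.] bend outer [317. 174.]
8 scene crop L,B,S [101. 159.] [287. 214.] [294. 273.] wrist px S outer/inner edge [317. 134.] [317. 156.] bend outer [317. 177.]
12 scene crop L,B,S [103. 167.] [286. 211.] [299. 272.] wrist px S outer/inner edge [317. 128.] [317. 150.] bend outer [317. 182.]
[259 261 235 225 225 226 226 228 269 261 271 268 196 225 246 289 265 225
 193 271 283 292 272 201 190 203 279 281 281 283 280 282 282 283 280]
```

The key still droops about 7° at the tip, so I'll press it once more, slightly farther out to keep clear of the rail end.

Call:
send_rows(targets="8 0 0 0 255;8 0 30 0 255;8 0 45 0 255;8 0 52 0 255;8 0 56 0 255;8 0 60 0 255;8 0 62 0 255;8 0 62 0 255", newtons=25)

```text
time: 14.8
ee_pos: [0.5551, -0.0487, 0.0593]
tcp_rot: [-180.0, -0.0, -61.1]
wrist_force: [-0.1, -3.5, 1.7]
opening: 0.0161
grasp_force: 55.5
```

Call:
send_rows(targets="0 0 2 0 255;0 0 2 0 255;0 0 -40 0 255;0 0 -76 0 255;-45 0 -76 0 255;-90 0 -76 0 255;-124 0 -76 0 255;-124 0 -76 0 255;-124 0 -76 0 255", newtons=40)

```text
time: 15.92
ee_pos: [0.4948, 0.0601, 0.1343]
tcp_rot: [180.0, 0.0, -61.1]
wrist_force: [0.2, -0.5, -4.6]
opening: 0.0161
grasp_force: 54.6
```

```bash
python3 - <<'E'
from h import *
print(tool(),bot.get_obs()["wrist_force"])
T,w=wrist("pics/_w6.png");s=camera("scene");cv2.imwrite("pics/_s6.png",s);p=proj("scene",tool()[:3,3]).astype(int);print(p)
c=np.zeros((560,790,3),np.uint8);c[:500,:390]=cv2.resize(s[p[1]-60:p[1]+80,p[0]-54:p[0]+55],(390,500),interpolation=cv2.INTER_CUBIC)
c[:400,395:775]=cv2.resize(w[0:200,222:412],(380,400),interpolation=cv2.INTER_CUBIC);cv2.imwrite("pics/c6.png",c)
E
```

```text
[[ 0.4834 -0.8754 -0.0005  0.4948]
 [-0.8754 -0.4834 -0.0001  0.0601]
 [-0.0002  0.0005 -1.      0.1343]
 [ 0.      0.      0.      1.    ]] [ 0.1814 -0.4844 -4.6371]
[278 211]
```

View pics/c6.png

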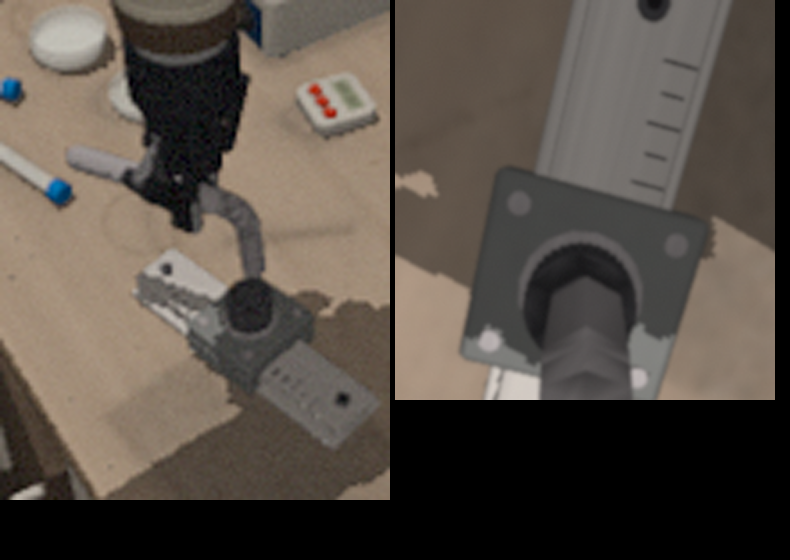

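```bash
python3 - <<'E'
from h import *
C=camera_model("wrist")["T_tool_cam"];T=tool()@C;Ti=np.linalg.inv(tool())
P=[plane("wrist",(222+(x-395)/2,y/2),.0405,T) for x,y in [(518,203),(677,246),(640,378),(489,342)]]
P=np.array(P);c=P.mean(0);print(P,c,"in tool",(Ti@np.r_[c,1])[:3]*1000)
print([np.linalg.norm(P[i]-P[i-1]) for i in range(4)],np.linalg.norm(P[0]-P[2]),np.linalg.norm(P[1]-P[3]))
S=[c[0],c[1],.069];print("head centre px crop",(proj("wrist",S,T)-[222,0])*2+[395,0])
for a in (0,3,5):
  t=np.radians(a);G=np.array([0,0,-.0187]);u=np.array([np.cos(t),0,-np.sin(t)]);s=np.array([np.sin(t),0,np.cos(t)])
  B=G+.0425*u;E=B+.062*s;L=B-.15*u
  f=lambda X:(tool()@np.r_[X,1])[:3];cr=lambda X:((proj("scene",f(X))-[224,151])*3.575).round(0)
  print(a,cr(L),cr(B),cr(E),"wrist S outer,inner",[((proj("wrist",E+k*u,C)-[222,0])*2+[395,0]).round() for k in(.006,-.006,.0)],"tip tool",E*1000)
w=cv2.imread("pics/_w6.png");
for r in (150,160,170):print(w[r,285:350:2].astype(int).sum(1))
E
```

```text
[[ 0.5478  0.0091  0.0405]
 [ 0.4945 -0.0042  0.0405]
 [ 0.482   0.0421  0.0405]
 [ 0.5353  0.0561  0.0405]] [0.5149 0.0258 0.0405] in tool [39.0943 -1.177  93.8944]
[np.float64(0.0486234449501537), np.float64(0.054918514137498965), np.float64(0.047882145309231), np.float64(0.05518278979962127)] 0.07356218560665646 0.07284301101522613
head centre px crop [580.8757 311.5988]
0 [ 68. 150.] [244. 219.] [247. 276.] wrist S outer,inner [array([585., 294.]), array([585., 337.]), array([585., 316.])] tip tool [42.5  0.  43.3]
3 [ 69. 155.] [244. 217.] [250. 275.] wrist S outer,inner [array([585., 284.]), array([585., 328.]), array([585., 306.])] tip tool [45.6866  0.     40.9908]
5 [ 70. 159.] [244. 215.] [253. 275.] wrist S outer,inner [array([585., 277.]), array([585., 321.]), array([585., 300.])] tip tool [47.7419  0.     39.36  ]
[249 144 122 111 101  91  80 119 177 191 196 198 199 200 206 210 217 217
 216 213 214 210 212 208 198 144 105 114 138 250 239 206 205]
[197 140 106  96  92  86 106 169 181 186 193 198 195 198 206 212 216 217
 215 213 210 204 202 198 195 184 134 121 143 216 217 208 208]
[205 202 199 153 103 117 160 174 179 195 209 221 231 237 250 258 263 259
 251 244 236 228 213 196 186 178 184 308 391 390 392 392 390]
```

Call:
send_rows(targets="-5.5 -1 0 0 255;-5.5 -1 12 0 255;-5.5 -1 20 0 255;-5.5 -1 24 0 255;-5.5 -1 26 0 255;-5.5 -1 28 0 255;-5.5 -1 28 0 255", newtons=40)

```text
time: 16.9
ee_pos: [0.4931, 0.0653, 0.1068]
tcp_rot: [-180.0, -0.0, -61.1]
wrist_force: [0.5, -0.3, -4.1]
opening: 0.0162
grasp_force: 54.6
```

No contact yet. I'll keep going down in small steps.

Call:
send_rows(targets="0 0 2 0 255;0 0 4 0 255;0 0 5 0 255;0 0 5 0 255")

```text
time: 17.4
ee_pos: [0.493, 0.0653, 0.1017]
tcp_rot: [180.0, 0.0, -61.1]
wrist_force: [0.2, -0.3, -3.7]
opening: 0.0157
grasp_force: 54.6
```

Call:
send_rows(targets="0.5 0 2 0 255;1 0 4 0 255;1 0 5 0 255;1 0 5 0 255")

```text
time: 17.9
ee_pos: [0.4937, 0.0646, 0.097]
tcp_rot: [-180.0, 0.0, -61.1]
wrist_force: [-0.5, 1.2, -2.0]
opening: 0.0162
grasp_force: 54.8
```

Call:
send_rows(targets="0.5 0 2 0 255;1 0 4 0 255;1 0 4 0 255")

```text
time: 18.27
ee_pos: [0.4941, 0.0653, 0.0949]
tcp_rot: [-179.8, 0.2, -61.1]
wrist_force: [-8.8, 12.4, 14.4]
opening: 0.016
grasp_force: 57.1
```

Call:
send_rows(targets="-1 0 -1 0 255;-2 0 -1 0 255;-2.5 0 -1 0 255;-2.5 0 -1 0 255", newtons=20)

```text
time: 18.77
ee_pos: [0.4931, 0.0659, 0.094]
tcp_rot: [-180.0, 0.0, -61.1]
wrist_force: [-0.7, 5.1, 2.8]
opening: 0.0163
grasp_force: 55.8
```

Call:
send_rows(targets="-1 0 1 0 255;-1.5 0 2 0 255;-1.5 0 3 0 255;-1.5 0 3 0 255")

```text
time: 19.27
ee_pos: [0.4922, 0.0668, 0.0904]
tcp_rot: [180.0, -0.0, -61.1]
wrist_force: [4.1, -0.3, -3.8]
opening: 0.0163
grasp_force: 55.0
```

Call:
send_rows(targets="0 0 1 0 255;0 0 2 0 255;0 0 3 0 255;0 0 3 0 255")

```text
time: 19.77
ee_pos: [0.4922, 0.0669, 0.0878]
tcp_rot: [-180.0, -0.0, -61.1]
wrist_force: [4.0, -1.0, -3.0]
opening: 0.016
grasp_force: 55.1
```

Call:
send_rows(targets="0 0 1 0 255;0 0 2 0 255;0 0 3 0 255;0 0 3 0 255")

```text
time: 20.27
ee_pos: [0.4923, 0.067, 0.0849]
tcp_rot: [-180.0, -0.0, -61.1]
wrist_force: [4.9, -1.5, -1.2]
opening: 0.0158
grasp_force: 55.4
```

Call:
send_rows(targets="0 0 1 0 255;0 0 2 0 255;0 0 2 0 255")

```text
time: 20.65
ee_pos: [0.4923, 0.067, 0.0829]
tcp_rot: [-180.0, -0.0, -61.1]
wrist_force: [5.0, -0.8, 1.2]
opening: 0.0164
grasp_force: 55.6
```

```bash
python3 - <<'E'
from h import *
T=tool();print(T[:3,3])
s=camera("scene");cv2.imwrite("pics/_s7.png",s);p=proj("scene",T[:3,3]).astype(int);print(p)
cv2.imwrite("pics/_c7.png",s[p[1]-60:p[1]+80,p[0]-54:p[0]+55])
E
```

```text
[0.4923 0.067  0.0829]
[277 223]
```

Call:
send_rows(targets="0 0 0 0 200;0 0 0 0 100;0 0 0 0 0;0 0 0 0 0;0 0 -30 0 0;0 0 -70 0 0;20 0 -90 0 0;42 0 -90 0 255;42 0 -90 0 255;42 0 -90 0 255;42 0 -90 0 255", newtons=60)

```text
time: 22.08
ee_pos: [0.512, 0.0308, 0.1725]
tcp_rot: [180.0, 0.0, -61.1]
wrist_force: [0.1, -0.3, 0.9]
opening: 0.0124
grasp_force: 0.0
```

```bash
python3 - <<'E'
from h import *
T=tool();print(T[:3,3]);W,w=wrist("pics/_w8.png");s=camera("scene");t=camera("top");cv2.imwrite("pics/_t8.png",t)
c=np.zeros((560,790,3),np.uint8)
c[:500,:390]=cv2.resize(s[165:285,235:329],(390,500),interpolation=cv2.INTER_CUBIC)
c[:247,395:790]=cv2.resize(w,(395,247));c[250:550,395:785]=cv2.resize(t[200:300,250:380],(390,300),interpolation=cv2.INTER_CUBIC)
cv2.imwrite("pics/c8.png",c);cv2.imwrite("pics/_s8.png",s)
E
```

```text
[0.512  0.0308 0.1725]
```

View pics/c8.png

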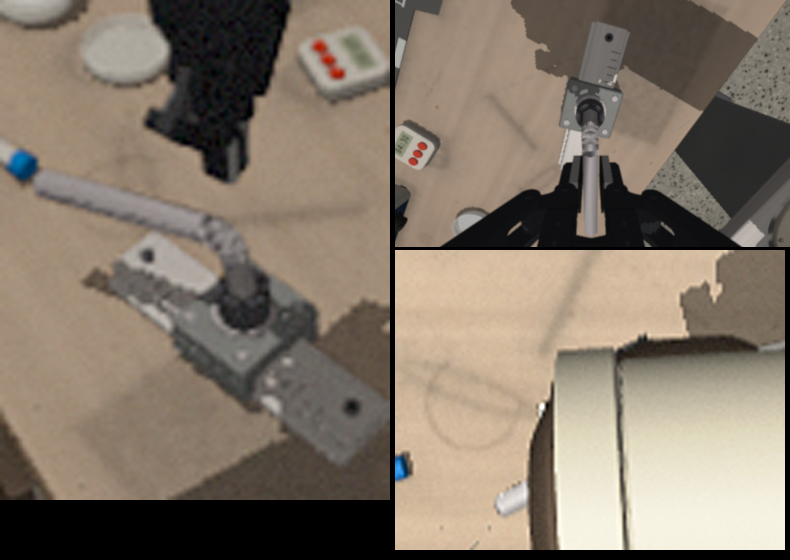

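The short arm is in the socket, with the bend at scene crop (215,230), the head below it at (245,300), and the long tip at (40,185). I'll close the fingers and press gently on the bend to check that it is seated.

Call:
send_rows(targets="1 0 25 0 255;1 0 45 0 255;1 0 51 0 255;1 0 53 0 255;1 0 54.5 0 255;1 0 56 0 255;1 0 56 0 255")

```text
time: 23.1
ee_pos: [0.513, 0.0294, 0.117]
tcp_rot: [-180.0, -0.0, -61.1]
wrist_force: [-0.3, 0.5, 0.6]
opening: -0.0002
grasp_force: 0.0
```

Call:
send_rows(targets="0 0 1 0 255;0 0 2 0 255;0 0 2 0 255")

```text
time: 23.48
ee_pos: [0.5129, 0.0294, 0.1147]
tcp_rot: [180.0, 0.0, -61.1]
wrist_force: [-0.5, -1.2, 0.4]
opening: -0.0
grasp_force: 0.0
```

Call:
send_rows(targets="0 0 1 0 255;0 0 2 0 255;0 0 3 0 255;0 0 3 0 255")

```text
time: 23.98
ee_pos: [0.5135, 0.0294, 0.113]
tcp_rot: [-179.9, -0.1, -61.1]
wrist_force: [-0.2, -0.1, 9.4]
opening: 0.0002
grasp_force: 3.5
```

```bash
python3 - <<'E'
from h import *
X,e=tri((244.6,209.4),(285,284.3));print(X,e);d=X[:2]-[.515,.0252];print(np.linalg.norm(d),np.degrees(np.arctan2(d[1],d[0])))
print((np.linalg.inv(tool())@np.r_[X,1])[:3]*1000)
E
```

```text
[0.442  0.1611 0.0831] 7.659799408542721e-05
0.15425239358597312 118.24987937491807
[-149.9122   -0.8704   29.7447]
```

Seated: firm contact at 9 N. Next I'll go to the outer end of the long arm, on the counter-clockwise side.

Call:
send_rows(targets="0 0 -20 0 255;0 0 -45 0 255;-45 15 -45 0 255;-90 30 -45 0 255;-132 45 -45 0 255;-132 45 -45 0 255;-132 45 0 0 255;-132 45 34 0 255;-132 45 34 0 255;-132 38 34 0 255;-132 32 34 0 255;-132 32 34 0 255")

```text
time: 25.48
ee_pos: [0.4221, 0.1299, 0.0787]
tcp_rot: [-179.9, -0.0, -61.1]
wrist_force: [1.0, 0.3, -0.1]
opening: -0.0002
grasp_force: 0.0
```

Call:
send_rows(targets="-1 -4.8 0 2 255;-1.8 -9.6 0 4 255;-1.8 -9.6 0 4 255")

```text
time: 25.85
ee_pos: [0.4289, 0.1359, 0.0781]
tcp_rot: [-180.0, -0.0, -65.1]
wrist_force: [-0.2, 0.4, 1.1]
opening: -0.0002
grasp_force: 0.0
```

Call:
send_rows(targets="-1 -4.8 0 2 255;-1.8 -9.6 0 4 255;-2.5 -14.4 0 6 255;-2.5 -14.4 0 6 255")

```text
time: 26.35
ee_pos: [0.4402, 0.144, 0.0777]
tcp_rot: [179.9, 0.0, -71.1]
wrist_force: [-3.5, 1.0, 0.4]
opening: -0.0001
grasp_force: 1.4
```

Call:
send_rows(targets="-1.5 -7.2 0 3 255;-2.6 -14.4 0 6 255;-3.3 -21.7 0 9 255;-3.3 -21.7 0 9 255")

```text
time: 26.85
ee_pos: [0.4597, 0.1543, 0.0777]
tcp_rot: [179.9, 0.0, -80.0]
wrist_force: [-4.7, 1.8, 0.1]
opening: 0.0003
grasp_force: 1.9
```

Call:
send_rows(targets="-1.5 -7.2 0 3 255;-2.6 -14.4 0 6 255;-3.3 -21.7 0 9 255;-3.7 -29 0 12 255;-3.6 -36.4 0 15 255;-3.6 -36.4 0 15 255")

```text
time: 27.6
ee_pos: [0.4952, 0.1642, 0.0779]
tcp_rot: [180.0, 0.0, -95.0]
wrist_force: [-3.7, 3.0, 1.6]
opening: 0.0002
grasp_force: 1.9
```

Call:
send_rows(targets="-1 -4.8 0 2 255;-1.9 -9.6 0 4 255;-1.9 -9.6 0 4 255")

```text
time: 27.98
ee_pos: [0.5048, 0.1652, 0.0779]
tcp_rot: [180.0, 0.0, -99.0]
wrist_force: [-3.4, 2.9, 1.5]
opening: -0.0001
grasp_force: 2.0
```

Now finer, about 1.5° per call.

Call:
send_rows(targets="-0.4 -1.8 0 0.75 255;-0.75 -3.6 0 1.5 255;-0.75 -3.6 0 1.5 255")

```text
time: 28.35
ee_pos: [0.5083, 0.1653, 0.0779]
tcp_rot: [180.0, 0.0, -100.5]
wrist_force: [-4.0, 4.3, 1.0]
opening: -0.0002
grasp_force: 2.1
```

Call:
send_rows(targets="-0.25 -1.2 0 0.5 255;-0.5 -2.4 0 1 255;-0.5 -2.4 0 1 255")

```text
time: 28.72
ee_pos: [0.5108, 0.1654, 0.0779]
tcp_rot: [180.0, 0.0, -101.5]
wrist_force: [-4.0, 4.0, 0.8]
opening: 0.0
grasp_force: 2.2
```

Call:
send_rows(targets="-0.25 -1.2 0 0.5 255;-0.5 -2.4 0 1 255;-0.5 -2.4 0 1 255")

```text
time: 29.1
ee_pos: [0.5132, 0.1654, 0.0779]
tcp_rot: [180.0, 0.0, -102.5]
wrist_force: [-3.5, 3.3, 1.0]
opening: -0.0002
grasp_force: 2.2
```

```bash
python3 -c "
from h import *
T=tool();o=bot.get_obs();print(T[:3,:3].T@o['wrist_force'],(np.linalg.inv(T)@[.515,.0252,.1,1])[:3])"
```

```text
[-2.4492  4.1438 -1.0253] [ 0.1365 -0.032  -0.0222]
```

Call:
send_rows(targets="-0.25 -1.2 0 0.5 255;-0.5 -2.4 0 1 255;-0.5 -2.4 0 1 255")

```text
time: 29.48
ee_pos: [0.5157, 0.1654, 0.078]
tcp_rot: [180.0, 0.0, -103.5]
wrist_force: [-3.8, 4.6, 0.1]
opening: 0.0001
grasp_force: 2.2
```

Call:
send_rows(targets="-0.25 -1.2 0 0.5 255;-0.5 -2.4 0 1 255;-0.5 -2.4 0 1 255")

```text
time: 29.85
ee_pos: [0.5182, 0.1653, 0.078]
tcp_rot: [180.0, 0.0, -104.5]
wrist_force: [-4.0, 4.4, 1.0]
opening: 0.0002
grasp_force: 2.2
```

Call:
send_rows(targets="-0.25 -1.2 0 0.5 255;-0.5 -2.4 0 1 255;-0.5 -2.4 0 1 255")

```text
time: 30.22
ee_pos: [0.5206, 0.1652, 0.078]
tcp_rot: [180.0, 0.0, -105.5]
wrist_force: [-3.9, 4.1, 0.7]
opening: 0.0002
grasp_force: 2.2
```

Call:
send_rows(targets="-0.25 -1.2 0 0.5 255;-0.5 -2.4 0 1 255;-0.5 -2.4 0 1 255")

```text
time: 30.6
ee_pos: [0.5231, 0.1651, 0.078]
tcp_rot: [180.0, 0.0, -106.5]
wrist_force: [-3.3, 4.5, 1.7]
opening: 0.0
grasp_force: 2.2
```

Call:
send_rows(targets="-0.25 -1.2 0 0.5 255;-0.5 -2.4 0 1 255;-0.5 -2.4 0 1 255")

```text
time: 30.98
ee_pos: [0.5256, 0.1649, 0.078]
tcp_rot: [180.0, 0.0, -107.5]
wrist_force: [-2.8, 4.4, 0.6]
opening: -0.0003
grasp_force: 2.2
```

Call:
send_rows(targets="-0.25 -1.2 0 0.5 255;-0.5 -2.4 0 1 255;-0.5 -2.4 0 1 255")

```text
time: 31.35
ee_pos: [0.528, 0.1647, 0.078]
tcp_rot: [180.0, 0.0, -108.5]
wrist_force: [-2.9, 4.4, -0.0]
opening: -0.0001
grasp_force: 2.2
```

Call:
send_rows(targets="-0.25 -1.2 0 0.5 255;-0.5 -2.4 0 1 255;-0.5 -2.4 0 1 255")

```text
time: 31.72
ee_pos: [0.5305, 0.1644, 0.078]
tcp_rot: [180.0, 0.0, -109.5]
wrist_force: [-3.8, 5.6, 1.6]
opening: -0.0001
grasp_force: 2.2
```

Call:
send_rows(targets="-0.2 -1.2 0 0.5 255;-0.4 -2.4 0 1 255;-0.4 -2.4 0 1 255")

```text
time: 32.1
ee_pos: [0.5329, 0.1639, 0.078]
tcp_rot: [180.0, 0.0, -110.5]
wrist_force: [-3.3, 4.3, 0.6]
opening: -0.0
grasp_force: 2.2
```

Call:
send_rows(targets="-0.2 -1.2 0 0.5 255;-0.4 -2.4 0 1 255;-0.4 -2.4 0 1 255")

```text
time: 32.48
ee_pos: [0.5353, 0.1635, 0.078]
tcp_rot: [180.0, 0.1, -111.5]
wrist_force: [-2.8, 3.9, 0.7]
opening: -0.0002
grasp_force: 2.2
```

Call:
send_rows(targets="-0.2 -1.2 0 0.5 255;-0.4 -2.4 0 1 255;-0.4 -2.4 0 1 255")

```text
time: 32.85
ee_pos: [0.5377, 0.163, 0.078]
tcp_rot: [180.0, 0.0, -112.5]
wrist_force: [-3.3, 5.0, 1.0]
opening: 0.0002
grasp_force: 2.2
```

Call:
send_rows(targets="-0.2 -1.2 0 0.5 255;-0.4 -2.4 0 1 255;-0.4 -2.4 0 1 255")

```text
time: 33.22
ee_pos: [0.54, 0.1626, 0.078]
tcp_rot: [180.0, 0.1, -113.5]
wrist_force: [-3.0, 5.5, 0.2]
opening: -0.0001
grasp_force: 2.6
```

Call:
send_rows(targets="-0.1 -0.6 0 0.25 255;-0.2 -1.2 0 0.5 255;-0.2 -1.2 0 0.5 255")

```text
time: 33.6
ee_pos: [0.5411, 0.1624, 0.0781]
tcp_rot: [180.0, 0.1, -113.9]
wrist_force: [-4.1, 5.3, 0.8]
opening: 0.0002
grasp_force: 2.5
```

Call:
send_rows(targets="-0.1 -0.6 0 0.25 255;-0.2 -1.2 0 0.5 255;-0.2 -1.2 0 0.5 255")

```text
time: 33.98
ee_pos: [0.5422, 0.1621, 0.0781]
tcp_rot: [180.0, 0.1, -114.4]
wrist_force: [-4.6, 6.2, 1.0]
opening: 0.0001
grasp_force: 3.0
```

Call:
send_rows(targets="-0.1 -0.4 0 0.15 255;-0.15 -0.8 0 0.3 255;-0.15 -0.8 0 0.3 255")

```text
time: 34.35
ee_pos: [0.5431, 0.162, 0.0781]
tcp_rot: [180.0, 0.1, -114.7]
wrist_force: [-3.9, 6.2, 1.1]
opening: 0.0003
grasp_force: 2.8
```

```bash
python3 -c "
from h import *
T=tool();o=bot.get_obs();print(T[:3,:3].T@o['wrist_force'],o['torque'])"
```

```text
[-3.9978  6.1319 -1.0737] [1.121  0.7277 0.0833]
```

Call:
send_rows(targets="-0.1 -0.5 0 0.2 255;-0.2 -1 0 0.4 255;-0.2 -1 0 0.4 255")

```text
time: 34.72
ee_pos: [0.544, 0.1618, 0.0781]
tcp_rot: [180.0, 0.1, -115.1]
wrist_force: [-4.3, 6.1, 1.6]
opening: -0.0
grasp_force: 3.2
```

```bash
python3 -c "
from h import *
T=tool();o=bot.get_obs();print(T[:3,:3].T@o['wrist_force'],o['torque'])"
```

```text
[-3.7113  6.4781 -1.5783] [1.2488 0.8394 0.0811]
```

Call:
send_rows(targets="-0.1 -0.6 0 0.25 255;-0.2 -1.2 0 0.5 255;-0.2 -1.2 0 0.5 255")

```text
time: 35.1
ee_pos: [0.5452, 0.1615, 0.0782]
tcp_rot: [180.0, 0.1, -115.6]
wrist_force: [-3.7, 6.6, 0.9]
opening: -0.0002
grasp_force: 3.1
```

```bash
python3 -c "
from h import *
T=tool();o=bot.get_obs();print(T[:3,:3].T@o['wrist_force'],o['torque'])"
```

```text
[-4.349   6.1446 -0.866 ] [1.3071 0.7098 0.0662]
```

Call:
send_rows(targets="-0.1 -0.6 0 0.25 255;-0.2 -1.2 0 0.5 255;-0.2 -1.2 0 0.5 255")

```text
time: 35.48
ee_pos: [0.5463, 0.1612, 0.0781]
tcp_rot: [179.9, 0.1, -116.1]
wrist_force: [-4.4, 6.9, 2.4]
opening: -0.0001
grasp_force: 3.4
```

```bash
python3 -c "
from h import *
T=tool();o=bot.get_obs();print(T[:3,:3].T@o['wrist_force'],o['torque'])"
```

```text
[-4.2282  6.9593 -2.4356] [1.398  0.8051 0.0427]
```

Call:
send_rows(targets="-0.1 -0.6 0 0.25 255;-0.2 -1.2 0 0.5 255;-0.2 -1.2 0 0.5 255")

```text
time: 35.85
ee_pos: [0.5475, 0.1608, 0.0782]
tcp_rot: [180.0, 0.1, -116.6]
wrist_force: [-5.0, 7.2, 1.3]
opening: -0.0001
grasp_force: 3.3
```

```bash
python3 -c "
from h import *
T=tool();o=bot.get_obs();print(T[:3,:3].T@o['wrist_force'],o['torque'])"
```

```text
[-4.2031  7.6541 -1.2728] [1.3545 0.8491 0.0982]
```

Call:
send_rows(targets="-0.1 -0.6 0 0.25 255;-0.2 -1.2 0 0.5 255;-0.2 -1.2 0 0.5 255")

```text
time: 36.22
ee_pos: [0.5486, 0.1606, 0.0782]
tcp_rot: [179.9, 0.1, -117.1]
wrist_force: [-4.4, 6.6, 2.1]
opening: 0.0003
grasp_force: 3.6
```

```bash
python3 -c "
from h import *
T=tool();o=bot.get_obs();print(T[:3,:3].T@o['wrist_force'],o['torque'])"
```

```text
[-3.8547  6.8692 -2.0678] [1.4514 0.8995 0.1444]
```

Call:
send_rows(targets="-0.1 -0.8 0 0.35 255;-0.2 -1.7 0 0.7 255;-0.2 -1.7 0 0.7 255")

```text
time: 36.6
ee_pos: [0.5503, 0.16, 0.0782]
tcp_rot: [179.9, 0.1, -117.8]
wrist_force: [-4.6, 8.1, 1.1]
opening: -0.0001
grasp_force: 3.5
```

```bash
python3 -c "
from h import *
T=tool();o=bot.get_obs();print(T[:3,:3].T@o['wrist_force'],o['torque'])"
```

```text
[-5.0323  7.8286 -1.1225] [1.5214 0.7879 0.1135]
```

Call:
send_rows(targets="-0.1 -0.8 0 0.35 255;-0.2 -1.7 0 0.7 255;-0.2 -1.7 0 0.7 255;-0.2 -1.7 0 0.7 255")

```text
time: 37.1
ee_pos: [0.5519, 0.1594, 0.0782]
tcp_rot: [180.0, 0.1, -118.5]
wrist_force: [-4.6, 7.6, 2.0]
opening: 0.0001
grasp_force: 3.5
```

```bash
python3 -c "
from h import *
T=tool();o=bot.get_obs();print(T[:3,:3].T@o['wrist_force'],T[:3,:3].T@o['torque'],o['time'])
W,w=wrist('pics/_w9.png');s=camera('scene');cv2.imwrite('pics/_s9.png',s)
print(T[:3,:3].T@bot.get_obs()['wrist_force'])"
```

```text
[-4.5039  7.6561 -1.9891] [-1.42   -0.8892 -0.0644] 37.1
[-4.1907  7.1279 -2.0289]
```

```bash
cat >> h.py <<'E'
def yel(im):
    h=cv2.cvtColor(im,cv2.COLOR_BGR2HSV);m=cv2.inRange(h,(15,130,70),(32,255,255))
    n,l,s,c=cv2.connectedComponentsWithStats(m);return [(s[i,4],c[i].round(1)) for i in range(1,n) if s[i,4]>3]
E
python3 - <<'E'
from h import *
for n in ("_w3","_w4","_w5","_w6","_w8","_w9","scene0","_s3","_s6","_s9","_s8","top0","w1"):
    print(n,yel(cv2.imread(f"pics/{n}.png"))[:6])
T=tool()@camera_model("wrist")["T_tool_cam"]
print("head px",proj("wrist",[.515,.0252,.069],T),proj("wrist",[.515,.0252,.0405],T))
w=cv2.imread("pics/_w9.png");g=cv2.cvtColor(w,cv2.COLOR_BGR2GRAY)
for z in (0.1,):
  for r in (.03,.05,.07,.09):
    a=np.radians(75);print(r,proj("wrist",[.515+r*np.cos(a),.0252+r*np.sin(a),z],T))
for r in range(150,330,20):print(r,g[r,250:400:5])
E
```

```text
_w3 [(np.int32(59), array([185.2,  49.1]))]
_w4 []
_w5 []
_w6 []
_w8 []
_w9 []
scene0 [(np.int32(190), array([112.6,  31. ])), (np.int32(21), array([140.6,  43.7])), (np.int32(5), array([205.6,  47.2])), (np.int32(8), array([153.9,  50.8])), (np.int32(7), array([207.3,  49.9])), (np.int32(30), array([178.8,  52.8]))]
_s3 [(np.int32(187), array([112.5,  31.1])), (np.int32(20), array([140.6,  43.8])), (np.int32(9), array([154.,  51.])), (np.int32(14), array([177.2,  50.6])), (np.int32(4), array([173. ,  52.5])), (np.int32(4), array([226.8,  54.2]))]
_s6 [(np.int32(192), array([112.6,  31.1]))]
_s9 [(np.int32(190), array([112.6,  31. ])), (np.int32(12), array([139.7,  41.2]))]
_s8 [(np.int32(120), array([111.1,  27.8])), (np.int32(18), array([238.9,  85.6])), (np.int32(39), array([211.6,  97.5]))]
top0 [(np.int32(4), array([ 11.5, 155. ])), (np.int32(6), array([ 12.7, 159.5])), (np.int32(4), array([  1., 195.]))]
w1 []
head px [227.3898 -70.5637] [243.0751 -43.8715]
0.03 [233.7301   1.0613]
0.05 [252.8336  68.441 ]
0.07 [269.9081 128.6641]
0.09 [285.2605 182.8134]
150 [ 73  70  65  65  
[... 420 characters left out ...]
133 131 136 135
 133 130 123 118 125 130 131 130 126 121 127 132]
230 [ 78  75  75  71  68  60 136 140 141 140 139 137 136 137 136 137 136 135
 133 131 127 124 125 129 130 129 128 123 124 131]
250 [ 81  76  75  74  71  66  62 137 138 141 142 135 133 130 130 131 131 137
 136 133 128 124 121 123 127 128 128 123 121 126]
270 [ 80  80  76  75  72  69  63  55  14  10  25  60  60  12  22  60  60  19
  15  14 118 122 116 119 127 125 125 118 115 118]
290 [ 78  79  80  76  74  70  67  12  15  12  55  60  59  14  17  59  60  47
  13  13  17 133 130 121 119 125 128 123 123 126]
310 [ 20  78  79  80  68  18  14  13  14  16  11  11  12  17  17  14  13  14
  17  15  12  13  46 120 126 121 119  21  13  12]
```

```bash
cat >> h.py <<'E'
def armyaw(im,T):
    g=cv2.GaussianBlur(cv2.cvtColor(im,cv2.COLOR_BGR2GRAY),(5,5),0).astype(int);P=[]
    for r in range(212,262,3):
        d=g[r,255:310];k=np.argmax(d[6:]-d[:-6]);P.append(plane("wrist",(258+k,r),.095,T)[:2])
    P=np.array(P);v=np.linalg.svd(P-np.median(P,0))[2][0];return np.degrees(np.arctan2(v[1],v[0]))%180,np.abs((P-P.mean(0))@[-v[1],v[0]]).max()*1e3,P[0],P[-1]
E
python3 - <<'E'
from h import *
W,w=wrist("pics/_w10.png");print(armyaw(w,W),tool()[:3,3]);T=tool();print(T[:3,:3].T@bot.get_obs()["wrist_force"])
E
```

```text
(np.float64(60.275696403235614), np.float64(6.52387279224877), array([0.5414, 0.1256]), array([0.5568, 0.1411])) [0.5519 0.1594 0.0783]
[-4.2232  7.6423 -2.6657]
```

Call:
send_rows(targets="-0.1 -1.2 0 0.5 255;-0.2 -2.4 0 1 255;-0.2 -2.4 0 1 255")

```text
time: 37.62
ee_pos: [0.5541, 0.1584, 0.0782]
tcp_rot: [179.9, 0.1, -119.5]
wrist_force: [-4.6, 7.0, 1.9]
opening: -0.0001
grasp_force: 3.5
```

```bash
python3 - <<'E'
from h import *
W,w=wrist("pics/_w11.png");print(armyaw(w,W),tool()[:3,3]);T=tool();print(T[:3,:3].T@bot.get_obs()["wrist_force"],bot.get_obs()["torque"])
E
```

```text
(np.float64(59.32336015659572), np.float64(6.1409205747689235), array([0.5433, 0.1245]), array([0.5587, 0.14  ])) [0.5541 0.1584 0.0782]
[-3.5989  6.5277 -1.8751] [1.3784 0.8208 0.108 ]
```

```bash
cat >> h.py <<'E'
def arm2(im,T,z=.098):
    g=cv2.GaussianBlur(cv2.cvtColor(im,cv2.COLOR_BGR2GRAY),(3,3),0).astype(int);P=[];px=[]
    for r in range(218,262,3):
        d=g[r,262:300];k=[i for i in range(len(d)) if d[i]>100]
        if k: px.append((262+k[0],r));P.append(plane("wrist",px[-1],z,T)[:2])
    p=np.array(px,float);vx,vy,x0,y0=cv2.fitLine(p.astype(np.float32),cv2.DIST_HUBER,0,.01,.01).ravel()
    A,B=[plane("wrist",(x0+(r-y0)*vx/vy,r),z,T)[:2] for r in(218,262)]
    v=(B-A)/np.linalg.norm(B-A);off=np.cross(v,np.array([.515,.0252])-A);return p[0],p[-1],np.degrees(np.arctan2(v[1],v[0])),off*1e3
E
python3 -W ignore - <<'E'
from h import *
C=camera_model("wrist")["T_tool_cam"]
def mk(x,y,z,yaw):
    T=np.eye(4);T[:3,:3]=Ro.from_euler("xyz",[180,0,yaw],degrees=True).as_matrix();T[:3,3]=x,y,z;return T@C
print(arm2(cv2.imread("pics/_w10.png"),mk(.5519,.1594,.0783,-118.5)))
print(arm2(cv2.imread("pics/_w11.png"),mk(.5541,.1584,.0782,-119.5)))
E
```

```text
(array([278., 218.]), array([284., 260.]), np.float64(67.88795761895166), np.float64(-5.72607463314398))
(array([277., 218.]), array([284., 260.]), np.float64(67.37399671453564), np.float64(-4.758193639827539))
```

```bash
python3 -W ignore - <<'E'
from h import *
a=cv2.imread("pics/_w10.png",0);b=cv2.imread("pics/_w11.png",0)
for r in (275,285,295):
    print(r,a[r,280:365:3]);print("   ",b[r,280:365:3])
for nm,R in {"tips":(268,305,290,350)}.items():
    A=a[R[0]:R[1],R[2]:R[3]];m=cv2.matchTemplate(b[R[0]-6:R[1]+6,R[2]-8:R[3]+8],A,cv2.TM_CCOEFF_NORMED);print(cv2.minMaxLoc(m)[1:4:2],"zero=(8,6)")
W=np.array
# arm-end features: match the arm texture/edge near bend (top) in the scene pictures
s9=cv2.imread("pics/_s9.png");s=camera("scene");cv2.imwrite("pics/_s11.png",s)
d=np.abs(s.astype(int)-s9).sum(2);ys,xs=np.where(d>60);print(len(ys),ys.min(),ys.max(),xs.min(),xs.max())
E
```

```text
275 [ 64  58  21  15  17  16  14  50  60  59  59  46  11  11  55  60  60  61
  42  14  17  17  17  60 125 120 116 111 113]
    [ 64  56  22  17  16  17  18  50  61  59  59  47  11  10  55  60  60  59
  41  16  16  17  17  61 129 128 124 120 116]
285 [ 66  44  12  13  13  14  19  57  59  59  59  39  10  10  50  60  59  59
  50  14  11  12  14  14 107 131 129 126 122]
    [ 65  42  11   9  12  13  19  57  59  59  59  41   8  11  50  60  60  59
  51  14  14  13  13  14 107 134 132 130 128]
295 [ 65  15  14  13  14  10  25  58  64  66  66  39  11  13  50  66  66  63
  56  19  14  12  11  13  45 132 131 132 128]
    [ 65  14  13  14  14  13  25  58  64  65  66  39  13  13  50  66  67  64
  56  17  12  14  15  13  47 132 133 133 132]
(0.9981887340545654, (8, 6)) zero=(8,6)
1832 5 394 0 462
```

```bash
python3 -W ignore - <<'E'
from h import *
C=camera_model("wrist")["T_tool_cam"]
T3=np.array([[.482,-.8762,.0023,.417],[-.8762,-.482,-.0002,.0968],[.0013,-.0019,-1,.0751],[0,0,0,1]])@C
# carriage bolts seen in that picture fix the local offset (scale 4, from x 100)
f=lambda x,y,z:plane("wrist",(100+x/4,y/4),z,T3)
m=plane("wrist",(185.2,49.1),.069,T3);b1,b2=f(157,232,.0405),f(605,350,.0405)
print("mark",m,"bolts",b1,b2,np.linalg.norm(b1-b2))
yaw=np.degrees(np.arctan2(*(b1-b2)[[1,0]]));print("bolt line yaw",yaw)
# hex (socket floor) corners
for z in(.047,.069):
  h=[f(x,y,z)[:2] for x,y in[(362,138),(432,92),(318,92),(312,25),(418,0)]];print(z,np.array(h))
  for i,j in((0,1),(0,2),(1,4),(2,3)):d=h[j]-h[i];print(np.degrees(np.arctan2(d[1],d[0]))%60,np.linalg.norm(d))
d=m[:2]-[.515,.0252];print("mark angle",np.degrees(np.arctan2(d[1],d[0])),np.linalg.norm(d))
E
```

```text
mark [0.5077 0.0382 0.069 ] bolts [0.5354 0.0551 0.0405] [0.4829 0.0416 0.0405] 0.054213433628083785
bolt line yaw 14.436509850731813
0.047 [[0.5156 0.0335]
 [0.5105 0.0254]
 [0.5216 0.0315]
 [0.5246 0.0256]
 [0.5154 0.0178]]
57.860241452201066 0.00955470995999854
41.77803146231959 0.0063709696683931045
2.564836580122055 0.009064216576743023
57.060398377211 0.0066233098750983705
0.069 [[0.5079 0.0323]
 [0.5034 0.0252]
 [0.5131 0.0305]
 [0.5158 0.0254]
 [0.5077 0.0186]]
57.86024145220121 0.008321101362413206
41.77803146231949 0.005548413778074203
2.5648365801212165 0.007893935579595099
57.06039837721143 0.0057681743408331205
mark angle 119.2643068386858 0.014892549338300004
```

Call:
send_rows(targets="0 2 0 0 255;0 8 0 0 255;0 20 0 0 255;0 20 0 0 255")

```text
time: 38.22
ee_pos: [0.5365, 0.1676, 0.0779]
tcp_rot: [-180.0, -0.0, -119.7]
wrist_force: [0.2, -0.9, -0.2]
opening: -0.0002
grasp_force: 0.0
```

```bash
python3 -W ignore - <<'E'
from h import *
print(tool()[:3,3],bot.get_obs()["wrist_force"],bot.get_obs()["torque"])
W,w=wrist("pics/_w12.png");cv2.imwrite("pics/_s12.png",camera("scene"));g=w.mean(2).astype(int)
for r in (215,235,255):print(r,g[r,290:480:5])
E
```

```text
[0.5365 0.1676 0.0779] [ 0.1577 -0.8532 -0.2415] [ 0.0219 -0.0262 -0.0536]
215 [109 104 132 131 131 129 128 119 115 120 124 127 127 124 119 122 128 129
 131 134 134 133 132 134 132 126 130 133 133 136 137 136 135 133 132 131
 133 133]
235 [133 132 134 136 133 131 130 127 120 118 122 125 126 126 120 120 125 128
 128 129 130 133 133 133 129 119 129 134 134 133 133 133 133 132 131 130
 129 130]
255 [135 133 133  58  59  14  28  60  60 119 118 121 125 125 123 118 120 126
 128 130 132 132 127 122 129 134 134 134 134 133 131 130 129  89  70  60
  46  47]
```

```bash
python3 -W ignore - <<'E'
from h import *
def edges(n,T,z=.1):
    g=cv2.GaussianBlur(cv2.imread(n,0),(3,3),0).astype(int);out={}
    for r in range(212,262,6):
        out[r]=g[r,150:300:4]
    return out
for n in("pics/_w12.png","pics/_w11.png"):
    print(n)
    for r,v in edges(n,None).items():print(r,v)
E
```

```text
pics/_w12.png
212 [ 77  76  75  75  76  77  77  69  75  80  80  80  77  75  75  73  71  70
  67  62  56  68  74  75  76  77  78  76  74  74  75  74  75  76  78  78
  84 130]
218 [ 78  78  78  77  77  78  78  74  71  78  80  81  79  75  75  75  72  71
  68  64  59  58  75  75  75  76  77  77  76  75  76  78 102 132 135 137
 137 137]
224 [ 78  78  78  78  77  77  77  78  70  76  80  80  80  77  75  75  74  71
  69  65  62  55  73  76  75  76  78  79  78  78  86 122 136 135 136 136
 138 137]
230 [ 77  78  78  78  78  78  78  78  76  72  78  80  81  78  75  75  75  71
  71  67  64  58  63  75  75  76  84  84 114 137 140 138 137 137 136 136
 136 137]
236 [ 77  77  77  78  78  79  79  78  78  71  75  79  80  81  77  75  75  73
  71  69  65  61  62 127 130 133 136 138 139 141 141 139 137 136 136 136
 135 136]
242 [124 134 127 115  80  79  80  79  78  76  72  78  79  80  79  75  75  75
  71  70  66  62  56 113 133 134 136 136 138 139 141 141 139 138 137 136
 135 136]
248 [136 136 135 137 138 137 133 111  86  80  72  76  79  80  80  76  75  75
  73  70  68  64  59  76 134 133 134 135 137 138 
[... 1107 characters left out ...]
80  80  78  75  75  73  70  68  64  71 135 138 139
 140 141]
242 [132 133 132 119  88  80  77  77  77  77  78  78  96 140 139 138 138 137
 136 138 122  73  78  79  80  80  76  75  74  71  69  65  60 131 135 137
 139 141]
248 [132 132 133 136 137 137 120 110  91  77  84 132 138 139 139 139 138 136
 137 138 138  77  77  79  80  80  77  75  75  71  70  66  60 116 135 137
 138 139]
254 [131 131 132 134 136 137 137 136 136 135 133 137 137 139 139 138 138 137
 137 138 139 102  75  78  80  81  78  75  74  73  70  67  62  93 134 136
 137 138]
260 [129 131 133 135 135 137 138 137 137 137 139 138 136 138 138 139 139 139
 139 138 138 130  74  78  79  80  80  76  75  74  70  68  63  71 134 134
 133 134]
```

```bash
python3 -W ignore - <<'E'
from h import *
C=camera_model("wrist")["T_tool_cam"]
def mk(x,y,z,yaw):
    T=np.eye(4);T[:3,:3]=Ro.from_euler("xyz",[180,0,yaw],degrees=True).as_matrix();T[:3,3]=x,y,z;return T@C
for nm,T,a,b in(("w11",mk(.5541,.1584,.0782,-119.5),(251,212),(259.75,260)),("w12",tool()@C,(205,212),(221,260))):
  for za,zb in ((.1,.1),(.104,.098)):
    A,B=plane("wrist",a,za,T)[:2],plane("wrist",b,zb,T)[:2];v=(B-A)/np.linalg.norm(B-A)
    print(nm,A,B,"yaw",np.degrees(np.arctan2(v[1],v[0])),"off",np.cross(v,np.array([.515,.0252])-A)*1e3,"yaw from axis",[np.degrees(np.arctan2(*(X-[.515,.0252])[::-1])) for X in(A,B)])
E
```

```text
w11 [0.5567 0.1148] [0.5648 0.1334] yaw 66.58453509265107 off 2.702437597769225 yaw from axis [np.float64(65.01767032916675), np.float64(65.28466154739048)]
w11 [0.5553 0.1139] [0.5657 0.1342] yaw 62.90318815456159 off -4.530012747611376 yaw from axis [np.float64(65.5696305142329), np.float64(65.06310750361128)]
w12 [0.5544 0.1152] [0.5608 0.1348] yaw 71.8669698318598 off 9.420386718398435 yaw from axis [np.float64(66.36545292743021), np.float64(67.31669506103017)]
w12 [0.5524 0.1146] [0.5619 0.1354] yaw 65.57145839294823 off -2.8898299131837684 yaw from axis [np.float64(67.28049152054562), np.float64(66.95412417674095)]
```

The arm springs back only about 2° when unloaded. The total turn after biting is about 0.8 rad, and the force stood above 7 N, so the stop is reached. I'll retreat clear and hand in.

Call:
send_rows(targets="0 8 0 0 255;0 8 -40 0 255;0 8 -90 0 255;-60 20 -130 0 255;-60 20 -130 0 255;-60 20 -130 0 255")

```text
time: 39.08
ee_pos: [0.5494, 0.2298, 0.2072]
tcp_rot: [180.0, -0.0, -119.7]
wrist_force: [-0.7, -0.5, 0.6]
opening: 0.0003
grasp_force: 0.0
```

```bash
python3 - <<'E'
from h import *
from workcell import ticket
o=bot.get_obs();print(o["time"],o["ee_pos"],o["wrist_force"]);cv2.imwrite("pics/_end.png",camera("scene"))
print(ticket.job_done())
E
```

```text
39.075 [0.5494 0.2298 0.2072] [-0.6849 -0.549   0.5559]
the job is handed in; nothing more can be done
None
```

The key was pulled, flipped and seated by its short arm, then pushed clockwise until the force held at about 7–7.8 N, and handed in at 39 s with the arm clear; I read that as the stop, but the force levelled off and the arm still crept a few degrees rather than stopping dead.

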